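Shim the rocking scale stand level

ROBOT

A 6-joint arm with a two-finger parallel gripper is mounted at the origin on a cart in front of the work surface, level with it; the furniture and walls round the work are solid. World frame = base frame: x ahead of the robot, y to its left, z up, the work surface at z = 0. Lengths are in mm, angles in rad, forces in N, time in s.
With the tool pointing down it reaches from about 275 to 825 mm from the base axis. Payload 4.9 kg.
Tool frame: the origin (TCP) lies where the fingers leave the gripper's body, on its centre line; the fingertips stand 73 mm ahead of it and the grasp point (between the pads) lies 54 mm ahead of it; x points along the fingers, z is the direction in which the jaws open and shut, and the axes are right-handed (so a half turn about x gives the same grasp; the last joint's range is limited). The gripper opens to 85 mm and grips with 20 to 120 N. Pads are 22 mm wide; open, the fingers measure 114 mm over their backs; the gripper's body (76 mm by 85 mm) begins 54 mm behind the grasp point. The pads swing forward as they close: fully open they stand 13 mm farther back than shut.
Start: joints at [1.083, 0.326, -0.193, 1.052, 0, 1.437], TCP at [190.551, 515.955, 303.881] pointing down, gripper open.
Joint ranges: [-2.65, 2.65], [-0.97, 1.79], [-1.3, 1.35], [-1.93, 2.1], [-1.47, 1.37], [-3.14, 3.14]. Speed limits (rad/s): [2.57, 2.57, 3.14, 3.14, 3.14, 3.14].

INTERFACE

Orientations are given as a unit quaternion [x, y, z, w].
In Python, from bench import sensors, vision, r, nets gives the robot as it stands.
- The arm moves only by the tool play_rows, never from a script. Its argument "targets" is a list of rows, each an object with "delta_pos": the shift along the tool's x, y, z in m, a list of three; "turn": the turn about the tool's x in degrees; "grip": the finger opening in m, from 0 to 0.0854. A call has 1 to 20 rows; each row shifts and turns the pose as measured when the row begins, along the tool's axes as they then stand; what a row does not reach is not made up. A row lasts 1/8 s, in which the tool goes at most 62.5 mm and 10.7 degrees, less where a joint would pass 70% of its speed; a pose out of reach is approached as far as the arm can. A call with a gripper value outside its range is refused whole. The fingers move at their own pace and stop on an object; the grip force is fixed at half the most. Time passes only in rows, so rows that do not move let the fingers close. It gives the time, the measured TCP pose, the force and the opening at its end, in the units of the state.
- sensors.state(): the state, without advancing time (a new reading comes with each control period).
- vision.camera(name): name is "side" or "top" or "wrist"; returns a dict with "frame" (420x560x3 uint8, red, green, blue), "fov_y" (degrees; the focal length in pixels is half the picture's height over the tangent of half this angle, whatever the lens; pixels are square), "cx", "cy" (the principal point, pixels), "R" (3x3) and "t" (3): a world point X has camera coordinates R X + t; the wrist camera has in their place "mount" (4x4, takes a point from camera to tool coordinates, whose origin is the TCP and whose axes are the tool frame's). Camera axes: x right, y down, z forward; pixel columns grow to the right and rows downward; lengths in mm; the calibration is good to about 2 mm. The wrist camera is an equidistant fisheye: a pixel r from the principal point sees the ray r / f radians off the axis. A picture is of the moment at which its call begins: read the wrist's pose just before it. There is no depth.
- r.finish_job(): hands the job in, once; it reports no verdict.
Trained networks look in the newest picture that a camera, given by its name, has taken for a name from the list of things; names that differ only in an ending like _2 or _b are one class to them, and where a whole thing is asked for, a point or a joint stands for the part that bears it (a point fixed in the world has none). Each returns a list of dicts, best first, with "confidence" (0 to 1); they miss things now and then, are a little off and sometimes report something else, mostly with a low value. They report only what shows in the picture. A call takes as long as a camera call. They do not tell look-alikes from the thing itself.
- nets.search_frame(camera, name): "position" ([column, row] as shares, 0 to 1, of the picture: columns of its width, rows of its height, amid what is visible of it).
- nets.tip_of(camera, name): "position" ([column, row] as shares, 0 to 1, of the picture: columns of its width, rows of its height: a listed point, or the origin of a listed thing).
The state is a dict: "time_s": time; "q": joint angles; "qd": joint speeds; "joint_torque": joint torques, N m; "position": TCP position; "ee_rot": TCP orientation; "force": force on the tool from outside, world axes, zero at the start; "ft_torque": the same for the moment, N m; "finger_gap": finger opening in mm.
Only numpy, scipy, OpenCV 4.12 (cv2) and the standard library are available. Lean on these libraries where they do the work, as an engineer would, in place of code of your own. Each camera call takes 0.05 s, during which the arm holds its last target. There are 200 camera calls.

TASK

The dial scale on the plywood stand rocks: the stand's near left foot is too short, so it leans that way. Slide the wooden wedge along the table by pushing its upright heel, thin end first, under that foot until the foot stands on the wedge's flat part and the stand is level, then let go of everything. Only push the wedge, do not pick it up; do not touch or shove the scale or its stand with the robot, and leave the bearing, marker and tape roll where they are.

Things in the scene. Friction and masses are not known exactly. Their poses are not given: they have to be found in the camera images.
- stand: Plywood board 290 (x) x 250 (y) x 15 mm on four black rubber feet, a grey dial scale fixed on it; about 3 kg, 239 mm high. Origin: on the table under the board's centre when level; +x from the dial side (towards the robot) to the back, +y left, z up. Feet 36 mm across at x +-120, y +-100 mm; the foot at (-120, +100) is 8 mm shorter than the rest, so at first the stand leans about 0.05 rad onto it.
- short_foot (a point): Lowest point, in the middle, of the short foot, whose underside is rounded (18 mm radius). It touches the table at first, pressing with 3 to 10 N, and stands 8 mm above it when the stand is level. Pushing the wedge in takes about 5 to 15 N, less than would slide the stand. Axes as the stand's.
- board_front (a point): Middle of the upper front edge of the stand's board, 45 mm above the table when level. The scale's own base begins 39 mm behind this edge; nothing overhangs the edge.
- wedge: Light, smooth (slippery) wooden wedge loose on the table before the short foot, 112 (x) x 56 (y) mm, 110 g. Origin: middle of the underside; +x to the thin end. A ramp rises from 1 mm thick at x = +56 to 8 mm at x = +6 mm; then the top is flat, 8 mm high, back to the upright heel at x = -44 to -56 mm. Foot anywhere on the flat part = stand level. The heel meets the foot's side with the foot's middle at x = -26 mm.
- heel_back (a point): Centre of the flat back face of the wedge's heel, the place to push: 56 mm wide, 28 mm high (from the table up), facing the wedge's -x. Axes as the wedge's.
- bearing: Loose steel ball bearing, 52 mm across, 15 mm high, lying flat to the right of the wedge; origin at its underside's centre.
- marker: Loose marker pen, 135 mm long, 17 mm thick, lying to the left of the wedge; origin at its underside's centre, long axis y.
- tape_roll: Loose roll of masking tape, 96 mm across, 26 mm high, lying flat to the right of the bearing; origin at its underside's centre.
Mind the look-alikes: they are no part of the job. There is more than one size of the wedge; the one meant has the size given above.

How it is judged:
By the outcome, as a careful person would: the job done as asked, in the order asked, and still so for the second after the job is handed in, with the robot touching nothing.
It also fails if it takes over 42 s, if anything falls off the work surface, if the arm or the gripper's body presses on something with over 40 N, if the wrist force passes 120 N, or if a joint passes its speed limit or range.

## Working session

There is one attempt and no reset: what is moved stays moved. The work goes in short steps, Python scripts to look and compute and a tool call to move; the robot and the scene stay as the last step left them, time stands still between calls to the robot, and variables do not carry over. Pictures are saved under pics/ and viewed, about 8 in all and at most 12, crops included, and the job is handed in when it is done.

Besides the shell and the picture viewer there is one more tool, called after "Emit:" as a command line: name --argument value ..., lists and objects as JSON in quotes. play_rows: Moves the arm, as the interface text tells. Its arguments: {"type":"object","properties":{"targets":{"type":"array","items":{"type":"object","properties":{"delta_pos":{"type":"array","items":{"type":"number"}},"turn":{"type":"number"},"grip":{"type":"number"}}}}},"required":["targets"]}

```bash
ls; mkdir -p pics
cat > h.py <<'E'
import numpy as np, cv2
from bench import sensors, vision, r, nets
from scipy.spatial.transform import Rotation as Ro
def foc(c): return c["frame"].shape[0]/2/np.tan(np.radians(c["fov_y"])/2)
def ray(c,uv,st=None):
    f=foc(c); d=np.array([uv[0]-c["cx"],uv[1]-c["cy"]])
    if "mount" in c:
        rr=np.hypot(*d); th=rr/f; v=np.r_[d/max(rr,1e-9)*np.sin(th),np.cos(th)]
        M=np.array(c["mount"]); Rt=Ro.from_quat(st["ee_rot"]).as_matrix()
        return Rt@M[:3,3]+np.array(st["position"]), Rt@M[:3,:3]@v
    R=np.array(c["R"]); t=np.array(c["t"]); return -R.T@t, R.T@np.r_[d/f,1]
def onz(c,uv,z,st=None):
    o,v=ray(c,uv,st); return o+v*(z-o[2])/v[2]
def tri(*rays):
    A=np.zeros((3,3));b=np.zeros(3)
    for o,v in rays:
        v=v/np.linalg.norm(v);P=np.eye(3)-np.outer(v,v);A+=P;b+=P@o
    return np.linalg.solve(A,b)
def proj(c,X):
    p=np.array(c["R"])@X+np.array(c["t"]); return p[:2]/p[2]*foc(c)+[c["cx"],c["cy"]]
def save(c,n): cv2.imwrite("pics/"+n,c["frame"][:,:,::-1])
E
cat > a.py <<'E'
from h import *
st=sensors.state(); print(st["position"],st["ee_rot"],st["time_s"],st["finger_gap"])
C={}
for n in ["side","top"]:
    c=C[n]=vision.camera(n); save(c,n+"1.png")
    print(n,[round(float(x),1) for x in ray(c,(c["cx"],c["cy"]))[0]])
    for k in ["wedge","heel_back","short_foot","board_front","stand","bearing","marker","tape_roll"]:
        for d in nets.tip_of(n,k)[:3]:
            uv=np.array(d["position"])*[560,420]
            print(k,round(d["confidence"],2),uv.round(1),onz(c,uv,{"heel_back":14,"board_front":42}.get(k,0)).round(0))
E
python3 a.py; python3 -c "
import cv2,numpy as np
cv2.imwrite('pics/b1.png',np.vstack([cv2.imread('pics/side1.png'),cv2.imread('pics/top1.png')])[:, :])"
```

```text
pics
[190.30684333 515.5417876  303.09370296] [-0.40450243  0.58073511  0.40393819  0.57961923] 0.0 85.50250119326209
side [51.3, -855.6, 614.0]
wedge 0.85 [173.4 203.9] [347. 262.   0.]
wedge 0.81 [385.9 244. ] [ 784. -237.    0.]
wedge 0.73 [252.5 215.7] [534.  75.   0.]
heel_back 0.78 [147.2 204.6] [268. 271.  14.]
heel_back 0.62 [419.6 240.3] [ 862. -283.   14.]
short_foot 0.87 [275.9 208.1] [621.  81.   0.]
board_front 0.56 [284.4 206.8] [608.  12.  42.]
stand 0.78 [322.1 206.1] [758.  22.   0.]
bearing 0.73 [276.2 227.1] [564. -17.   0.]
marker 0.47 [229.6 192.4] [538. 250.  -0.]
tape_roll 0.92 [283.2 248.6] [ 525. -119.    0.]
tape_roll 0.38 [251.1 213.7] [536.  88.   0.]
top [310.1, -21.3, 1310.8]
wedge 0.64 [169.9 292. ] [339. 237.   0.]
wedge 0.63 [226.3 214.4] [536. 107.   0.]
wedge 0.6 [361.9 122.3] [ 788. -237.    0.]
heel_back 0.77 [379.7  95.5] [ 858. -282.   14.]
heel_back 0.75 [218.3 233.3] [485. 123.  14.]
short_foot 0.87 [226.1 174.7] [639. 112.   0.]
board_front 0.75 [265.1 185.3] [604.  10.  42.]
stand 0.88 [264.8 132.8] [753.  15.   0.]
bearing 0.55 [274.4 204.8] [563. -14.   0.]
marker 0.65 [163.6 211.8] [539. 265.   0.]
marker 0.19 [220.7 233.4] [487. 119.   0.]
tape_roll 0.61 [322.  217.6] [ 533. -135.    0.]
```

View pics/side1.png

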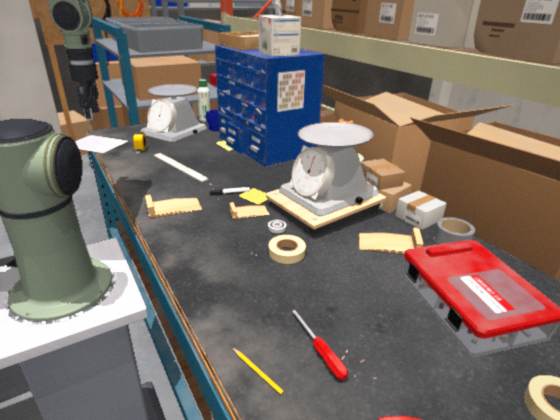

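View pics/top1.png

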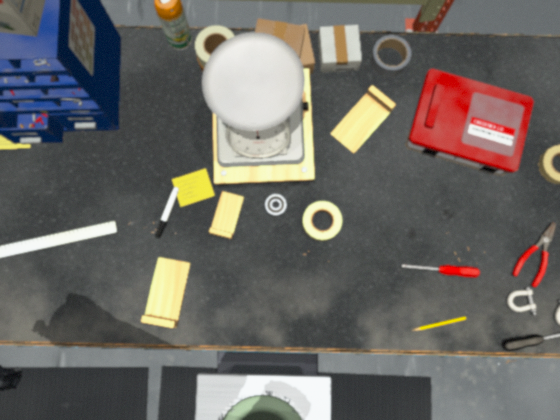

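```bash
python3 - <<'E'
from h import *
st=sensors.state(); R=Ro.from_quat(st["ee_rot"]).as_matrix(); print(R.round(3))
c=vision.camera("wrist"); print(np.array(c["mount"]).round(2),c["fov_y"])
d=np.array([440,130,280])-np.array(st["position"]); print((R.T@d).round(0))
E
python3 -c "
import cv2
a=cv2.imread('pics/side1.png')[165:265,130:330]; b=cv2.imread('pics/top1.png')[100:340,130:350]
import numpy as np
a=cv2.resize(a,(800,400),interpolation=2)
cv2.imwrite('pics/z1.png',a); cv2.imwrite('pics/z2.png',b)"
```

```text
[[ 0.    -0.938  0.346]
 [ 0.     0.346  0.938]
 [-1.    -0.     0.   ]]
[[  0.    -0.32   0.95 -70.3 ]
 [ -0.    -0.95  -0.32  84.31]
 [  1.    -0.    -0.     0.33]
 [  0.     0.     0.     1.  ]] 65.70646984690485
[  24. -368. -276.]
```

Emit:
play_rows --targets '[{"delta_pos": [0.003,-0.037,-0.028],"grip": 0.02},{"delta_pos": [0.003,-0.037,-0.028],"grip": 0.02},{"delta_pos": [0.003,-0.037,-0.028],"grip": 0.02},{"delta_pos": [0.003,-0.037,-0.028],"grip": 0.02},{"delta_pos": [0.003,-0.037,-0.028],"grip": 0.02},{"delta_pos": [0.003,-0.037,-0.028],"grip": 0.02},{"delta_pos": [0.003,-0.037,-0.028],"grip": 0.02},{"delta_pos": [0.003,-0.037,-0.028],"grip": 0.02},{"delta_pos": [0.0,-0.037,-0.028],"grip": 0.02},{"delta_pos": [0.0,-0.037,-0.028],"grip": 0.02},{"delta_pos": [0,0,0],"grip": 0.02}]'

```text
$.targets[0]: bad value
```

```bash
cat > w.py <<'E'
from h import *
import sys
st=sensors.state(); print(np.round(st["position"],1),st["time_s"],st["finger_gap"],np.round(st["force"],1))
R=Ro.from_quat(st["ee_rot"]).as_matrix(); print("jaw z",R[:,2].round(3))
c=vision.camera("wrist"); cv2.imwrite("pics/"+sys.argv[1],cv2.resize(c["frame"][:,:,::-1],(800,600)))
import pickle; pickle.dump((c,st),open(sys.argv[1]+".pkl","wb"))
for k,z in [("wedge",0),("heel_back",14),("short_foot",0),("board_front",42),("bearing",0),("marker",0),("stand",0)]:
    for d in nets.tip_of("wrist",k)[:2]:
        uv=np.array(d["position"])*[560,420]
        print(k,round(d["confidence"],2),(uv/.7).round(0),onz(c,uv,z,st).round(0))
E
python3 w.py w1.png
```

```text
[190.5 516.  303.9] 0.95 85.10320868544082 [0.7 0.4 1.2]
jaw z [ 0.346  0.938 -0.   ]
wedge 0.9 [214. 585.] [532. 111.   0.]
heel_back 0.73 [175. 419.] [264. 246.  14.]
heel_back 0.58 [198. 573.] [488. 120.  14.]
board_front 0.66 [216. 584.] [483. 165.  42.]
```

View pics/w1.png

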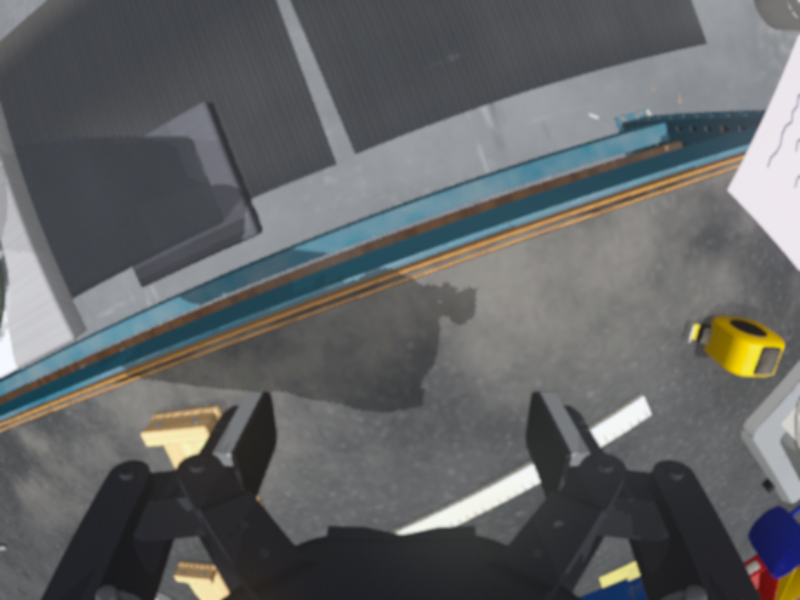

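Emit:
play_rows --targets '[{"delta_pos": [0,-0.043,-0.026],"turn": 0,"grip": 0.085},{"delta_pos": [0,-0.043,-0.026],"turn": 0,"grip": 0.085},{"delta_pos": [0,-0.043,-0.026],"turn": 0,"grip": 0.085},{"delta_pos": [0,-0.043,-0.026],"turn": 0,"grip": 0.085},{"delta_pos": [0,-0.043,-0.026],"turn": 0,"grip": 0.085},{"delta_pos": [0,-0.043,-0.026],"turn": 0,"grip": 0.085},{"delta_pos": [0,-0.043,-0.026],"turn": 0,"grip": 0.085},{"delta_pos": [0,-0.043,-0.026],"turn": 0,"grip": 0.085},{"delta_pos": [0,-0.043,-0.026],"turn": 0,"grip": 0.085},{"delta_pos": [0,-0.043,-0.026],"turn": 0,"grip": 0.085},{"delta_pos": [0,0,0],"turn": 0,"grip": 0.085}]'

```text
time_s: 2.72
position: [515.5, 112.7, 305.0]
ee_rot: [-0.405, 0.577, 0.405, 0.582]
force: [-0.3, 0.1, 0.6]
finger_gap: 84.9
```

```bash
python3 w.py w2.png
```

```text
[515.5 112.7 305. ] 2.725 84.91410297919177 [-0.3  0.1  0.6]
jaw z [0.343 0.939 0.006]
wedge 0.95 [210. 552.] [ 794. -250.    0.]
wedge 0.77 [473.   7.] [345. 238.   0.]
heel_back 0.84 [207. 591.] [ 858. -296.   14.]
heel_back 0.76 [392. 217.] [485. 119.  14.]
board_front 0.96 [325. 412.] [615.  10.  42.]
bearing 0.67 [282. 348.] [563. -17.   0.]
marker 0.57 [562. 220.] [536. 252.   0.]
stand 0.93 [396. 494.] [760.  20.   0.]
```

View pics/w2.png

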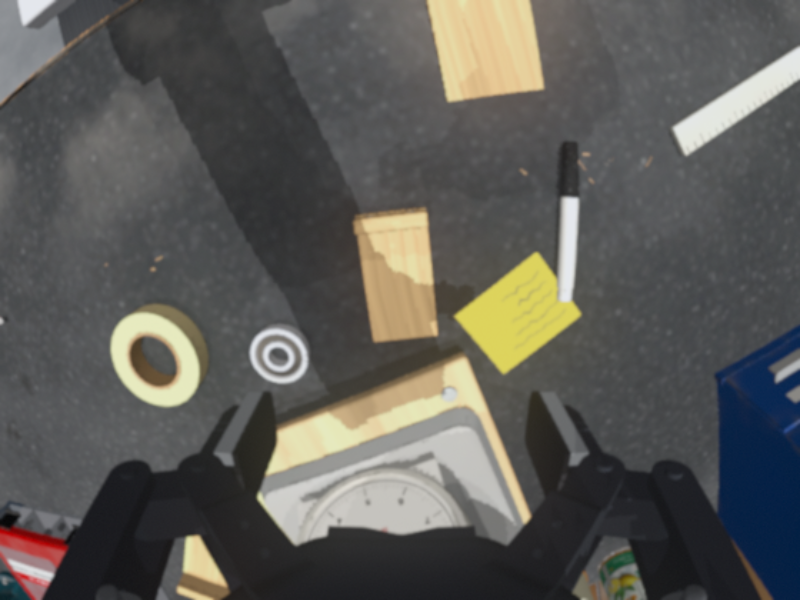

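Run:
```python
from h import *
import pickle
c,st=pickle.load(open("w2.png.pkl","rb"))
f=lambda u,v,z:onz(c,(u*.7,v*.7),z,st).round(1)
P=dict(hl=f(427,208,28),hr=f(355,211,28),hlf=f(428,222,28),hrf=f(360,232,28),tl=f(437,335,1),tr=f(374,342,1),screw=f(449,394,38),corner=f(465,354,37),bl=f(267,427,45),bf2=f(535,515,38))
for k in P: print(k,P[k])
g=lambda a,b:(np.linalg.norm((P[a]-P[b])[:2]).round(1),np.degrees(np.arctan2(*(P[b]-P[a])[1::-1])).round(1))
print("heel w",g("hr","hl"),"thin",g("tr","tl"),"side",g("hl","tl"),g("hr","tr"),"front edge",g("corner","bl"),"left edge",g("corner","bf2"),"scr",g("corner","screw"))
t=vision.camera("top")
b=np.array([226.1,174.7]); print("top short_foot z0..8",onz(t,b,8).round(0))
for n,u in[("hb mid",(218.3,233.3))]: print(onz(t,u,14).round(0))
```

```text
hl [485.7 146.4  28. ]
hr [469.1  95.   28. ]
hlf [496.1 143.6  28. ]
hrf [485.5  92.7  28. ]
tl [597.4 118.6   1. ]
tr [584.5  64.4   1. ]
screw [636.2 113.5  38. ]
corner [605.7 137.   37. ]
bl [611.7 -45.6  45. ]
bf2 [812.8 153.9  38. ]
heel w (np.float64(54.0), np.float64(72.1)) thin (np.float64(55.7), np.float64(76.6)) side (np.float64(115.1), np.float64(-14.0)) (np.float64(119.4), np.float64(-14.9)) front edge (np.float64(182.7), np.float64(-88.1)) left edge (np.float64(207.8), np.float64(4.7)) scr (np.float64(38.5), np.float64(-37.6))
top short_foot z0..8 [637. 111.   8.]
[486. 123.  14.]
```

The view shows the 112×56 wedge at (395,275), heel towards the robot at (391,210), thin end at (405,338). The screw above the short foot is at (449,394), so the foot is at about (636,112). The wedge's yaw is about -15° and it must turn roughly +19°. A closed flat pusher at yaw +4° behind its right heel corner should square it up.

Emit:
play_rows --targets '[{"delta_pos": [0,0,0],"turn": -8,"grip": 0.0},{"delta_pos": [0,0,0],"turn": -8,"grip": 0.0},{"delta_pos": [0,0,0],"turn": -8,"grip": 0.0},{"delta_pos": [0,0,0],"turn": 0,"grip": 0.0},{"delta_pos": [0.01,0.04,-0.005],"turn": 0,"grip": 0.0},{"delta_pos": [0.03,0.036,-0.005],"turn": 0,"grip": 0.0},{"delta_pos": [0.045,0,0],"turn": 0,"grip": 0.0},{"delta_pos": [0.045,0,0],"turn": 0,"grip": 0.0},{"delta_pos": [0.04,0,0],"turn": 0,"grip": 0.0},{"delta_pos": [0,0,0],"turn": 0,"grip": 0.0}]'

```text
time_s: 4.42
position: [437.4, 103.2, 133.1]
ee_rot: [0.521, -0.476, -0.517, -0.484]
force: [-0.6, -0.4, 1.7]
finger_gap: -0.5
```

```bash
cat > s.py <<'E'
from h import *
s=sensors.state();R=Ro.from_quat(s["ee_rot"]).as_matrix()
print(s["time_s"],np.round(s["position"],1),"gap",round(s["finger_gap"],1),"F",np.round(s["force"],1),"R\n",R.round(3),"yaw",np.degrees(np.arctan2(-R[0,2],R[1,2])).round(1))
E
python3 s.py
```

```text
4.425 [437.4 103.2 133.1] gap -0.5 F [-0.6 -0.4  1.7] R
 [[ 0.012 -0.997 -0.078]
 [ 0.004 -0.078  0.997]
 [-1.    -0.013  0.004]] yaw 4.5
```

Emit:
play_rows --targets '[{"delta_pos": [0.03,0,-0.006],"turn": 0,"grip": 0.0},{"delta_pos": [0.021,0,0],"turn": 0,"grip": 0.0},{"delta_pos": [0,-0.015,0],"turn": 0,"grip": 0.0},{"delta_pos": [0,-0.006,0],"turn": 0,"grip": 0.0},{"delta_pos": [0,-0.006,0],"turn": 0,"grip": 0.0},{"delta_pos": [0,-0.006,0],"turn": 0,"grip": 0.0},{"delta_pos": [0,-0.006,0],"turn": 0,"grip": 0.0},{"delta_pos": [0,-0.006,0],"turn": 0,"grip": 0.0},{"delta_pos": [0,0,0],"turn": 0,"grip": 0.0}]'

```text
time_s: 5.55
position: [490.7, 102.0, 90.0]
ee_rot: [0.523, -0.475, -0.513, -0.488]
force: [0.2, -0.1, -0.2]
finger_gap: 0.0
```

```bash
python3 s.py; python3 w.py w3.png
```

```text
5.55 [490.7 102.   90. ] gap 0.0 F [ 0.2 -0.1 -0.2] R
 [[ 0.023 -0.997 -0.073]
 [ 0.005 -0.073  0.997]
 [-1.    -0.023  0.003]] yaw 4.2
[490.7 102.   90. ] 5.55 0.0429081118543091 [ 0.2 -0.1 -0.2]
jaw z [-0.073  0.997  0.003]
wedge 0.8 [409. 502.] [561. 112.   0.]
wedge 0.66 [763.  51.] [342. 243.   0.]
heel_back 0.79 [442. 427.] [507. 120.  14.]
bearing 0.57 [154. 472.] [562. -16.   0.]
marker 0.91 [688. 458.] [537. 255.   0.]
```

View pics/w3.png

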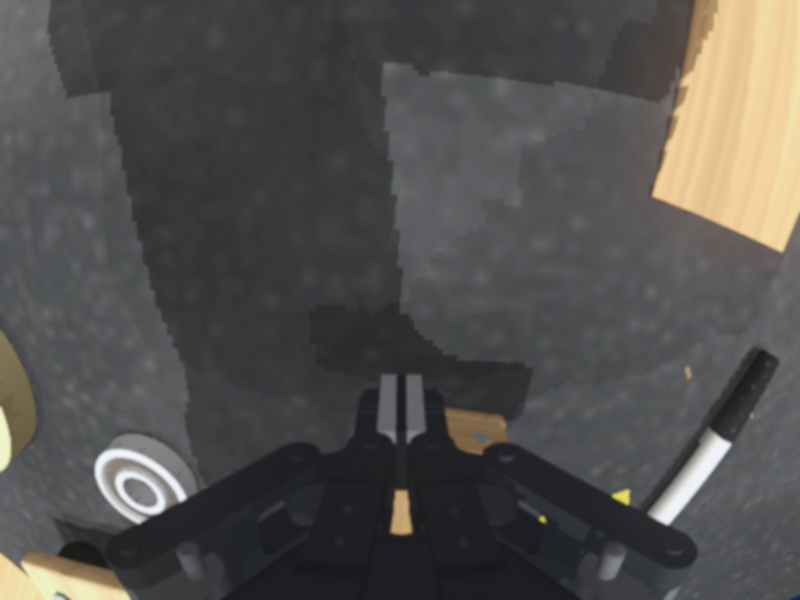

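Run:
```python
from h import *
import pickle
c,st=pickle.load(open("w3.png.pkl","rb"))
a=onz(c,(445*.7,408*.7),28,st);b=onz(c,(505*.7,418*.7),28,st)
print(a.round(1),b.round(1),"yaw",np.degrees(np.arctan2(-(b-a)[0],(b-a)[1])).round(1))
t=vision.camera("top")
f=t["frame"][170:270,170:320,::-1]
cv2.imwrite("pics/t2.png",cv2.resize(f,None,fx=5,fy=5,interpolation=2))
```

```text
[489.1 117.5  28. ] [492.3 138.8  28. ] yaw -8.6
```

View pics/t2.png

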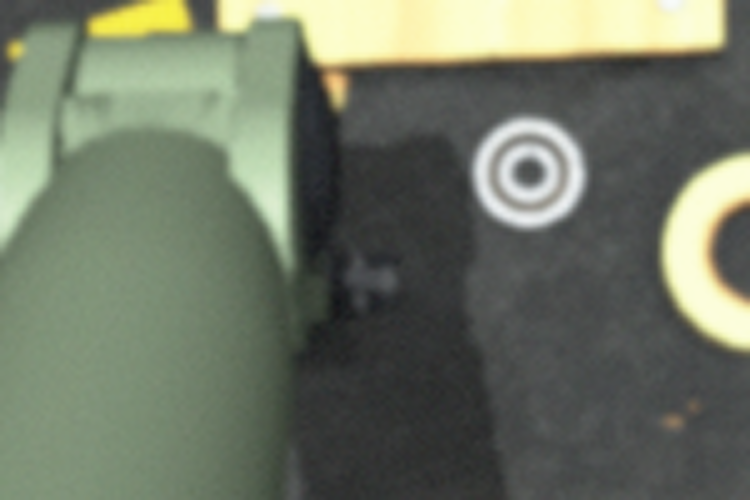

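Run:
```python
from h import *
import pickle
c,st=pickle.load(open("w3.png.pkl","rb"))
for p,q,z in [((445,408),(505,418),0),((445,446),(510,455),28)]:
    a=onz(c,np.array(p)*.7,z,st);b=onz(c,np.array(q)*.7,z,st)
    print(z,a.round(1),b.round(1),"yaw",np.degrees(np.arctan2(-(b-a)[0],(b-a)[1])).round(1))
im=cv2.cvtColor(c["frame"],cv2.COLOR_RGB2BGR)[265:345,240:400]
cv2.imwrite("pics/w3z.png",cv2.resize(im,None,fx=5,fy=5,interpolation=2))
```

```text
0 [507.1 122.1   0. ] [511. 148.   0.] yaw -8.6
28 [505.2 119.4  28. ] [508.7 143.9  28. ] yaw -8.2
```

View pics/w3z.png

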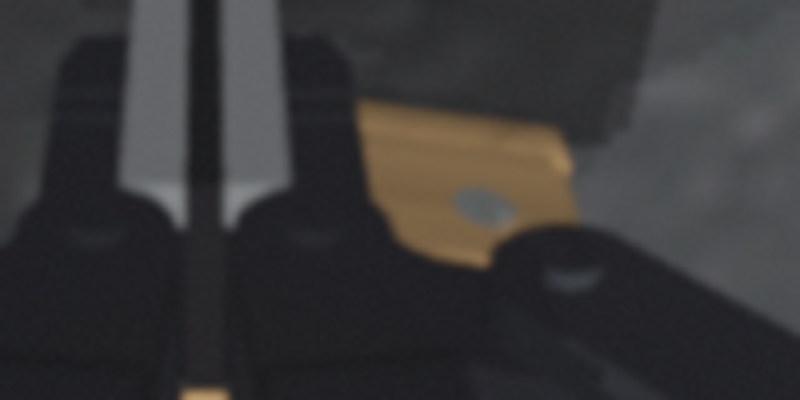

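Emit:
play_rows --targets '[{"delta_pos": [0,0.018,0],"turn": 0,"grip": 0.022},{"delta_pos": [0.0,0,0.007],"turn": 0,"grip": 0.022},{"delta_pos": [0.008,0,0],"turn": 0,"grip": 0.022},{"delta_pos": [0,0,0],"turn": 0,"grip": 0.022}]'

```text
time_s: 6.5
position: [472.9, 108.3, 81.4]
ee_rot: [0.523, -0.474, -0.513, -0.488]
force: [0.6, 0.1, 0.3]
finger_gap: 21.8
```

```bash
python3 s.py
```

```text
6.5 [472.9 108.3  81.4] gap 21.8 F [0.6 0.1 0.3] R
 [[ 0.024 -0.997 -0.073]
 [ 0.005 -0.073  0.997]
 [-1.    -0.025  0.003]] yaw 4.2
```

Emit:
play_rows --targets '[{"delta_pos": [0.001,-0.012,0],"turn": 0,"grip": 0.022},{"delta_pos": [0,-0.005,0],"turn": 0,"grip": 0.022},{"delta_pos": [0,-0.005,0],"turn": 0,"grip": 0.022},{"delta_pos": [0,-0.005,0],"turn": 0,"grip": 0.022},{"delta_pos": [0,-0.005,0],"turn": 0,"grip": 0.022},{"delta_pos": [0,0,0],"turn": 0,"grip": 0.022}]'

```text
time_s: 7.25
position: [506.6, 110.4, 80.5]
ee_rot: [0.522, -0.475, -0.513, -0.488]
force: [-0.3, 0.2, 0.7]
finger_gap: 21.8
```

```bash
python3 s.py; python3 w.py w4.png
```

```text
7.25 [506.6 110.4  80.5] gap 21.8 F [-0.3  0.2  0.7] R
 [[ 0.021 -0.997 -0.073]
 [ 0.004 -0.073  0.997]
 [-1.    -0.022  0.003]] yaw 4.2
[506.6 110.4  80.5] 7.25 21.83165602813156 [-0.3  0.2  0.7]
jaw z [-0.073  0.997  0.003]
wedge 0.93 [759.   9.] [343. 240.   0.]
wedge 0.83 [409. 514.] [575. 120.   0.]
heel_back 0.87 [421. 436.] [520. 119.  14.]
short_foot 0.2 [125. 457.] [562. -16.   0.]
bearing 0.62 [126. 458.] [563. -15.   0.]
marker 0.57 [693. 449.] [540. 254.   0.]
```

View pics/w4.png

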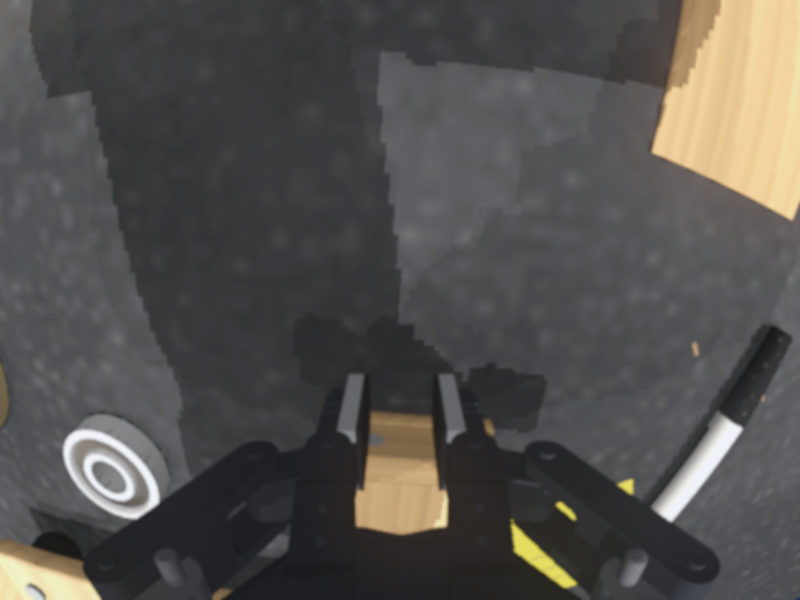

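Run:
```python
from h import *
import pickle
c,st=pickle.load(open("w4.png.pkl","rb"))
f=lambda p,z:onz(c,np.array(p)*.7,z,st)
a,b=f((370,412),0),f((432,415),0)
print(a.round(1),b.round(1),"yaw",np.degrees(np.arctan2(-(b-a)[0],(b-a)[1])).round(1), "left corner", f((488,418),0).round(1), f((493,433),28).round(1))
print("stripe edge heel front z8", f((362,487),8).round(1),f((440,491),8).round(1))
im=c["frame"][270:390,230:370,::-1]
cv2.imwrite("pics/w4z.png",cv2.resize(im,None,fx=5,fy=5,interpolation=2))
```

```text
[520.5 100.5   0. ] [520.2 124.2   0. ] yaw 0.7 left corner [520.6 146.3   0. ] [507.8 141.2  28. ]
stripe edge heel front z8 [552.6  98.9   8. ] [552.7 130.6   8. ]
```

View pics/w4z.png

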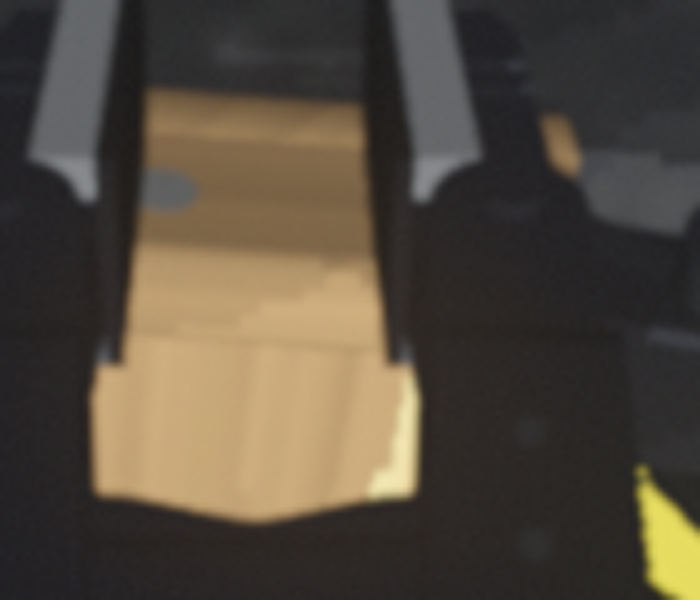

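Emit:
play_rows --targets '[{"delta_pos": [0,0.006,0],"turn": 0,"grip": 0.022},{"delta_pos": [0,0,0.004],"turn": 5,"grip": 0.022},{"delta_pos": [0,-0.004,0],"turn": 0,"grip": 0.022},{"delta_pos": [0,-0.005,0],"turn": 0,"grip": 0.022},{"delta_pos": [0,-0.005,0],"turn": 0,"grip": 0.022},{"delta_pos": [0,-0.005,0],"turn": 0,"grip": 0.022},{"delta_pos": [0,-0.005,0],"turn": 0,"grip": 0.022},{"delta_pos": [0,-0.005,0],"turn": 0,"grip": 0.022}]'

```text
time_s: 8.65
position: [519.9, 113.4, 79.2]
ee_rot: [-0.496, 0.501, 0.498, 0.504]
force: [-6.6, -0.3, 4.8]
finger_gap: 21.6
```

```bash
python3 s.py; python3 w.py w5.png
```

```text
8.65 [519.9 113.4  79.2] gap 21.6 F [-6.6 -0.3  4.8] R
 [[ 0.001 -1.     0.01 ]
 [ 0.005  0.01   1.   ]
 [-1.    -0.001  0.005]] yaw -0.6
[519.9 113.4  79.2] 8.65 21.624453395190887 [-6.6 -0.3  4.8]
jaw z [0.01  1.    0.005]
wedge 0.62 [412. 517.] [587. 118.   0.]
wedge 0.24 [710. 406.] [538. 254.   0.]
heel_back 0.6 [415. 434.] [531. 119.  14.]
bearing 0.84 [120. 456.] [561. -18.   0.]
marker 0.58 [713. 407.] [539. 256.   0.]
```

View pics/w5.png

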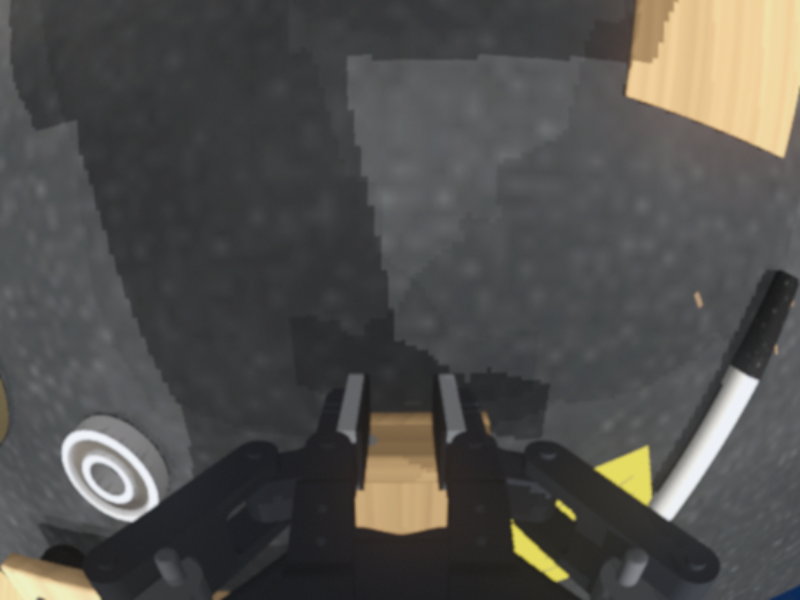

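Emit:
play_rows --targets '[{"delta_pos": [0,-0.006,0],"turn": 0,"grip": 0.022},{"delta_pos": [0,-0.006,0],"turn": 0,"grip": 0.022},{"delta_pos": [0,-0.006,0],"turn": 0,"grip": 0.022},{"delta_pos": [0,-0.006,0],"turn": 0,"grip": 0.022},{"delta_pos": [0,-0.006,0],"turn": 0,"grip": 0.022},{"delta_pos": [0,-0.006,0],"turn": 0,"grip": 0.022}]'

```text
time_s: 9.8
position: [559.5, 112.9, 79.2]
ee_rot: [-0.497, 0.5, 0.497, 0.505]
force: [-3.6, -0.6, -1.9]
finger_gap: 22.2
```

```bash
python3 s.py; python3 w.py w6.png
```

```text
9.8 [559.5 112.9  79.2] gap 22.2 F [-3.6 -0.6 -1.9] R
 [[ 0.005 -1.     0.011]
 [ 0.004  0.011  1.   ]
 [-1.    -0.005  0.005]] yaw -0.6
[559.5 112.9  79.2] 9.8 22.160236975992195 [-3.6 -0.6 -1.9]
jaw z [0.011 1.    0.005]
wedge 0.62 [411. 518.] [628. 118.   0.]
heel_back 0.68 [415. 436.] [572. 119.  14.]
bearing 0.93 [ 99. 385.] [563. -17.   0.]
marker 0.86 [737. 323.] [538. 257.   0.]
```

Emit:
play_rows --targets '[{"delta_pos": [0,-0.006,0],"turn": 0,"grip": 0.022},{"delta_pos": [0,-0.006,0],"turn": 0,"grip": 0.022},{"delta_pos": [0,-0.006,0],"turn": 0,"grip": 0.022},{"delta_pos": [0,0,0],"turn": 0,"grip": 0.022}]'

```text
time_s: 10.7
position: [568.3, 113.0, 78.4]
ee_rot: [-0.493, 0.505, 0.502, 0.5]
force: [0.1, 0.0, -0.5]
finger_gap: 22.0
```

```bash
python3 s.py; python3 w.py w7.png
```

```text
10.7 [568.3 113.   78.4] gap 22.0 F [ 0.1  0.  -0.5] R
 [[-0.014 -1.     0.01 ]
 [ 0.005  0.01   1.   ]
 [-1.     0.014  0.005]] yaw -0.6
[568.3 113.   78.4] 10.7 21.978804700537125 [ 0.1  0.  -0.5]
jaw z [0.01  1.    0.005]
wedge 0.82 [413. 522.] [636. 119.   0.]
heel_back 0.66 [414. 440.] [580. 118.  14.]
short_foot 0.82 [394. 538.] [646. 110.   0.]
bearing 0.61 [ 91. 368.] [562. -18.   0.]
marker 0.59 [737. 312.] [540. 256.   0.]
```

Emit:
play_rows --targets '[{"delta_pos": [0,-0.006,0],"turn": 0,"grip": 0.022},{"delta_pos": [0,-0.006,0],"turn": 0,"grip": 0.022}]'

```text
time_s: 11.35
position: [573.5, 113.1, 77.4]
ee_rot: [-0.489, 0.508, 0.506, 0.496]
force: [-10.2, 1.0, 8.4]
finger_gap: 21.9
```

```bash
python3 s.py
```

```text
11.35 [573.5 113.1  77.4] gap 21.9 F [-10.2   1.    8.4] R
 [[-0.029 -1.     0.009]
 [ 0.005  0.009  1.   ]
 [-1.     0.029  0.005]] yaw -0.5
```

Emit:
play_rows --targets '[{"delta_pos": [0,0.02,0],"turn": 0,"grip": 0.022},{"delta_pos": [0,0.04,0],"turn": 0,"grip": 0.022},{"delta_pos": [-0.04,0.04,0],"turn": 0,"grip": 0.05},{"delta_pos": [-0.05,0,0],"turn": 0,"grip": 0.085},{"delta_pos": [-0.05,0,0],"turn": 0,"grip": 0.085},{"delta_pos": [-0.05,0,0],"turn": 0,"grip": 0.085},{"delta_pos": [-0.04,-0.03,0],"turn": 0,"grip": 0.085},{"delta_pos": [0,0,0],"turn": 0,"grip": 0.085}]'

```text
time_s: 12.35
position: [509.6, 112.2, 317.6]
ee_rot: [-0.491, 0.507, 0.504, 0.498]
force: [-0.7, 0.5, 0.4]
finger_gap: 84.9
```

```bash
python3 s.py; python3 w.py w8.png
```

```text
12.35 [509.6 112.2 317.6] gap 84.9 F [-0.7  0.5  0.4] R
 [[-0.022 -1.     0.01 ]
 [ 0.005  0.01   1.   ]
 [-1.     0.022  0.005]] yaw -0.6
[509.6 112.2 317.6] 12.35 84.90904931506765 [-0.7  0.5  0.4]
jaw z [0.01  1.    0.005]
wedge 0.85 [121. 491.] [ 797. -244.    0.]
wedge 0.83 [408. 387.] [634. 120.   0.]
heel_back 0.8 [409. 347.] [587. 121.  14.]
heel_back 0.73 [ 99. 529.] [ 865. -302.   14.]
short_foot 0.81 [401. 397.] [644. 113.   0.]
board_front 0.91 [284. 397.] [622.  11.  42.]
bearing 0.7 [260. 314.] [560. -15.   0.]
marker 0.89 [557. 290.] [540. 256.   0.]
stand 0.85 [317. 488.] [760.  21.   0.]
```

View pics/w8.png

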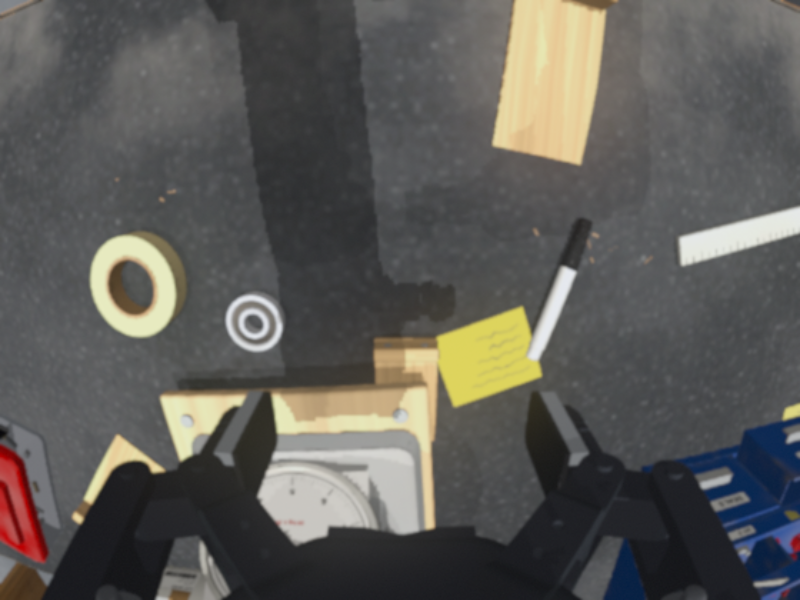

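Run:
```python
from h import *
import pickle
c,st=pickle.load(open("w8.png.pkl","rb"))
f=lambda u,v,z:onz(c,(u*.7,v*.7),z,st).round(1)
print("heel bot",f(374,338,0),f(438,338,0),"heel fr top",f(374,350,28),f(438,351,28))
for z in (38,45): print(z,"scrL",f(401,415,z),"cornL",f(428,387,z))
print("scrR",f(187,421,45),"cornR",f(162,395,45))
c2,s2=pickle.load(open("w2.png.pkl","rb"))
print("before scrL",onz(c2,(449*.7,394*.7),38,s2).round(1))
for n in ("side","top"):
    k=vision.camera(n)
    for q in("short_foot","board_front","wedge","heel_back"):
        for d in nets.tip_of(n,q)[:3]:
            uv=np.array(d["position"])*[560,420]; print(n,q,round(d["confidence"],2),uv.round(1),onz(k,uv,{"short_foot":8,"board_front":45,"heel_back":14,"wedge":0}[q]).round(0))
    if n=="side":
        b=cv2.imread("pics/side1.png")[110:240,200:400]; a=k["frame"][110:240,200:400,::-1]
        cv2.imwrite("pics/cmp.png",np.hstack([cv2.resize(b,(400,520),interpolation=2) if 0 else cv2.resize(b,None,fx=2,fy=4,interpolation=2),cv2.resize(a,None,fx=2,fy=4,interpolation=2)]))
```

```text
heel bot [583.5  89.4   0. ] [584.2 147.3   0. ] heel fr top [583.2  90.7  28. ] [584.8 145.1  28. ]
38 scrL [641.7 113.   38. ] cornL [614.  136.3  38. ]
45 scrL [637.4 113.   45. ] cornL [610.3 135.9  45. ]
scrR [650.3 -88.3  45. ] cornR [ 623.5 -109.3   45. ]
before scrL [636.2 113.5  38. ]
side short_foot 0.93 [273.6 202.7] [625. 103.   8.]
side board_front 0.57 [287.2 202.5] [627.  26.  45.]
side board_front 0.32 [274.7 201.1] [598.  52.  45.]
side wedge 0.95 [175.3 202.3] [356. 269.   0.]
side wedge 0.56 [387.6 243.1] [ 791. -236.    0.]
side wedge 0.45 [277.4 205.9] [633.  92.   0.]
side heel_back 0.88 [147.2 205.4] [267. 265.  14.]
side heel_back 0.58 [258.9 199.4] [589. 135.  14.]
top short_foot 0.7 [225.9 173.6] [640. 111.   8.]
top board_front 0.83 [265.4 182.5] [610.   9.  45.]
top wedge 0.83 [362.2 122.6] [ 787. -238.    0.]
top wedge 0.5 [221.3 177.9] [630. 123.   0.]
top heel_back 0.78 [383.2  96. ] [ 856. -291.   14.]
top heel_back 0.5 [223.3 195.7] [581. 115.  14.]
top heel_back 0.41 [221.1 176.9] [629. 122.  14.]
```

View pics/cmp.png

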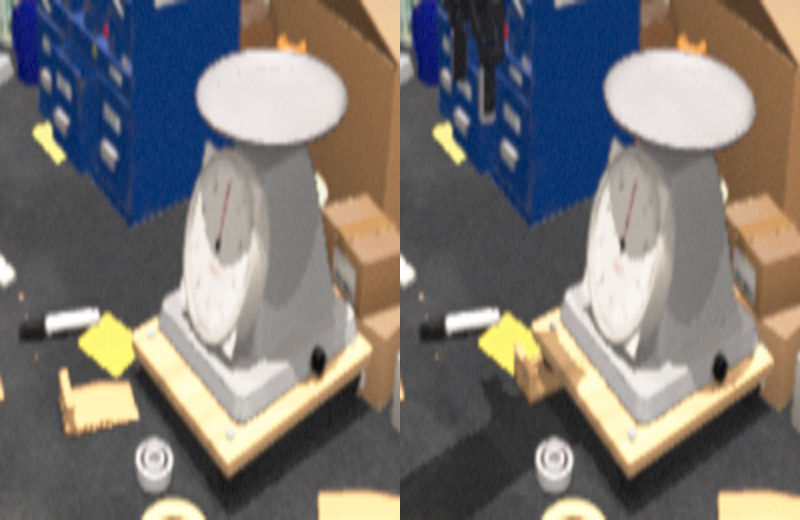

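The wedge is squarely under the foot. Heel back is at x≈584, so the foot's middle sits at wedge x≈0 to -3, only just on the flat. The lean is gone in the side view. I'll push about 8 mm further for margin.

Emit:
play_rows --targets '[{"delta_pos": [0.0,-0.02,0.004],"turn": 0,"grip": 0.022},{"delta_pos": [0.05,0,0],"turn": 0,"grip": 0.022},{"delta_pos": [0.05,0,0],"turn": 0,"grip": 0.022},{"delta_pos": [0.05,0,0],"turn": 0,"grip": 0.022},{"delta_pos": [0.04,0,0],"turn": 0,"grip": 0.022},{"delta_pos": [0.025,0,0],"turn": 0,"grip": 0.022},{"delta_pos": [0,0,0],"turn": 0,"grip": 0.022},{"delta_pos": [0,0,0],"turn": 0,"grip": 0.022}]'

```text
time_s: 14.25
position: [523.4, 117.4, 95.1]
ee_rot: [-0.49, 0.507, 0.505, 0.498]
force: [0.0, 0.8, 0.3]
finger_gap: 22.1
```

```bash
python3 s.py
```

```text
14.25 [523.4 117.4  95.1] gap 22.1 F [0.  0.8 0.3] R
 [[-0.024 -1.     0.009]
 [ 0.005  0.009  1.   ]
 [-1.     0.024  0.005]] yaw -0.5
```

Emit:
play_rows --targets '[{"delta_pos": [0.013,-0.015,0],"turn": 0,"grip": 0.022},{"delta_pos": [0,-0.015,0],"turn": 0,"grip": 0.022},{"delta_pos": [0,-0.01,0],"turn": 0,"grip": 0.022},{"delta_pos": [0,-0.006,0],"turn": 0,"grip": 0.022},{"delta_pos": [0,-0.006,0],"turn": 0,"grip": 0.022}]'

```text
time_s: 14.88
position: [576.2, 117.5, 86.4]
ee_rot: [-0.491, 0.506, 0.505, 0.498]
force: [-10.9, -0.0, 7.6]
finger_gap: 21.9
```

```bash
python3 s.py
```

```text
14.875 [576.2 117.5  86.4] gap 21.9 F [-10.9  -0.    7.6] R
 [[-0.023 -1.     0.009]
 [ 0.006  0.009  1.   ]
 [-1.     0.023  0.005]] yaw -0.5
```

Emit:
play_rows --targets '[{"delta_pos": [0,-0.007,0],"turn": 0,"grip": 0.022},{"delta_pos": [0,-0.007,0],"turn": 0,"grip": 0.022}]'

```text
time_s: 15.12
position: [581.4, 117.5, 85.6]
ee_rot: [-0.486, 0.511, 0.51, 0.493]
force: [-11.1, 0.6, 8.2]
finger_gap: 21.9
```

```bash
python3 s.py
```

```text
15.125 [581.4 117.5  85.6] gap 21.9 F [-11.1   0.6   8.2] R
 [[-0.042 -0.999  0.008]
 [ 0.005  0.008  1.   ]
 [-0.999  0.042  0.005]] yaw -0.5
```

Emit:
play_rows --targets '[{"delta_pos": [0,-0.007,0],"turn": 0,"grip": 0.022},{"delta_pos": [0,0.02,0],"turn": 0,"grip": 0.022},{"delta_pos": [0,0.04,0],"turn": 0,"grip": 0.022},{"delta_pos": [-0.04,0.04,0],"turn": 0,"grip": 0.05},{"delta_pos": [-0.05,0,0],"turn": 0,"grip": 0.085},{"delta_pos": [-0.05,0,0],"turn": 0,"grip": 0.085},{"delta_pos": [-0.05,0,0],"turn": 0,"grip": 0.085},{"delta_pos": [-0.04,-0.03,0],"turn": 0,"grip": 0.085},{"delta_pos": [0,0,0],"turn": 0,"grip": 0.085}]'

```text
time_s: 16.25
position: [521.1, 117.0, 327.9]
ee_rot: [-0.484, 0.513, 0.512, 0.49]
force: [0.7, -0.4, -1.2]
finger_gap: 84.8
```

```bash
python3 s.py; python3 w.py w9.png
python3 - <<'E'
import pickle,cv2,numpy as np
from h import *
c,s=pickle.load(open("w9.png.pkl","rb")); c8,s8=pickle.load(open("w8.png.pkl","rb"))
# heel edges: profile of brightness/wood colour down column through heel, both pictures
for n,(k,st) in dict(w8=(c8,s8),w9=(c,s)).items():
    wood=(k["frame"][:,:,0].astype(int)-k["frame"][:,:,2]>35)
    for col in (268,278,290,300):
        rows=np.where(wood[200:300,col])[0]+200
        print(n,col,rows[0],onz(k,(col,rows[0]-.5),0,st).round(1))
E
```

```text
16.25 [521.1 117.  327.9] gap 84.8 F [ 0.7 -0.4 -1.2] R
 [[-0.051 -0.999  0.007]
 [ 0.005  0.007  1.   ]
 [-0.999  0.051  0.005]] yaw -0.4
[521.1 117.  327.9] 16.25 84.81659103672725 [ 0.7 -0.4 -1.2]
jaw z [0.007 1.    0.005]
wedge 0.81 [120. 488.] [ 797. -240.    0.]
wedge 0.69 [537.  72.] [345. 240.   0.]
heel_back 0.75 [ 98. 523.] [ 857. -293.   14.]
heel_back 0.73 [401. 348.] [594. 119.  14.]
short_foot 0.91 [394. 385.] [637. 112.   0.]
board_front 0.67 [273. 386.] [618.   6.  42.]
bearing 0.81 [254. 310.] [561. -18.   0.]
bearing 0.63 [392. 387.] [639. 110.   0.]
marker 0.73 [548. 285.] [540. 255.   0.]
stand 0.63 [314. 488.] [766.  23.   0.]
w8 268 236 [582.   97.4   0. ]
w8 278 236 [582.1 110.3   0. ]
w8 290 236 [582.3 125.8   0. ]
w8 300 236 [582.5 138.7   0. ]
w9 268 239 [591.5 102.1   0. ]
w9 278 239 [591.6 115.3   0. ]
w9 290 238 [590.4 131.1   0. ]
w9 300 231 [580.7 144.2   0. ]
```

Run:
```python
from h import *
k=vision.camera("side"); save(k,"side9.png")
a=cv2.cvtColor(cv2.imread("pics/side1.png"),6); b=cv2.cvtColor(cv2.imread("pics/side9.png"),6)
for n,X in dict(pan=(300,126,372,150),dial=(292,148,322,200),frontcorner=(305,205,330,222),bearing=(266,218,288,236),tape=(266,234,308,264),marker=(210,184,252,196)).items():
    x0,y0,x1,y1=X; m=cv2.matchTemplate(cv2.resize(b[y0-12:y1+12,x0-12:x1+12],None,fx=4,fy=4,interpolation=2),cv2.resize(a[y0:y1,x0:x1],None,fx=4,fy=4,interpolation=2),5)
    _,v,_,p=cv2.minMaxLoc(m); print(n,round(v,3),np.array(p)/4-12)
# predicted shift of pan, front-right corner for removing the lean about the long diagonal
th=np.arctan2(8,np.hypot(120,100)*2*np.sin(2*np.arctan2(100,120))/2*1.0)
psi=np.radians(2); o=np.array([756,17,0]); Rz=Ro.from_euler("z",psi).as_matrix()
d=np.array([120,100,0])/np.hypot(120,100)  # diagonal through the two neighbours of the short foot
L=Ro.from_rotvec(-d*0.05)  # trial lean towards (-x,+y)
for n,p in dict(pan=(0,0,235),frontright=(-145,-125,40)).items():
    p=np.array(p,float); w0=o+Rz@L.apply(p); w1=o+Rz@p
    print("pred",n,(proj(k,w1)-proj(k,w0)).round(1),"lean drop at foot",L.apply(np.array([-120,100,0.]))[2].round(1))
```

```text
pan 0.93 [5.25 0.75]
dial 0.966 [ 2.25 -0.5 ]
frontcorner 0.981 [1.25 0.25]
bearing 0.988 [0. 0.]
tape 0.999 [0. 0.]
marker 1.0 [0. 0.]
pred pan [4.  0.4] lean drop at foot -7.7
pred frontright [0.7 0.2] lean drop at foot -7.7
```

```bash
python3 -c "
from bench import r; print(r.finish_job())"
```

```text
the job is handed in; nothing more can be done
None
```

The small 112×56 mm wedge is now under the stand's short foot, the stand is level as far as the images can show, and the job is handed in at about 16.3 s. I pushed only on the heel's back face, first with the fingers closed to square the wedge up, then with two fingers to slide it in. After that I drew the gripper back and up, clear of everything.

**Last checks**
- **Wedge position:** the heel back is at x ≈ 591–594 mm and the foot's middle at 637–641 mm. The foot therefore stands at about wedge x = −5 to −12 mm, well inside the flat part (+6 to −26 mm), and about 6 mm off the wedge's centre line.
- **Level:** in the side camera the pan shifted by (5.3, 0.8) px, against (4.0, 0.4) px predicted for removing the lean.
- **Stand position:** the pan and the board's front corner both moved about 0.5 to 1.5 px more than predicted, so the stand may have crept a millimetre or so.
- **Other objects:** the bearing, marker and tape roll show no shift at all.
- **Force:** the highest reading between moves was about 11 N along the push and 8 N upward.

**What went wrong or disagreed**
- The first push stopped with the foot only just on the flat, at about 0 to −3 mm, so I went back in and pushed about 9 mm further.
- My early side-view estimates put the wedge and foot about 30 mm off in y from the top and wrist views, so I used the wrist camera's values.
- The final placing was checked by measurement only, since I had already viewed the 12 pictures allowed.

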